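# Unstack the coffee cups onto their saucers

### The job

The coffee cups for the next order wait on the black rubber mat, three of them stacked and one beside them. Take the stack apart and set every cup gently down, upright, in the middle of the saucer of its own colour, tipping none over. Leave the saucers, the milk pitcher and the tamper where they stand, and let go of everything at the end.

Things in the scene. Friction and masses are not known exactly. Their poses are not given: they have to be found in the camera images.
- blue_cup_center (a point): blue stacking cup (either alone or bottom of the stack), 0.17 kg; point on its axis, 30 mm above its underside. Straight body 62 mm across, 60 mm high, mouth 54, wall 4, inside floor 18 mm up; foot 46 mm across, 14 mm high, sits loosely in the mouth of the cup below (step 46 mm). z up; +x to the handle, which stands out 26 mm, 8 mm thick, 19 to 54 mm above the underside
- green_cup_center (a point): green stacking cup (middle of the stack of three), 0.17 kg; point on its axis, 30 mm above its underside. Straight body 62 mm across, 60 mm high, mouth 54, wall 4, inside floor 18 mm up; foot 46 mm across, 14 mm high, sits loosely in the mouth of the cup below (step 46 mm). z up; +x to the handle, which stands out 26 mm, 8 mm thick, 19 to 54 mm above the underside
- red_cup_center (a point): red stacking cup (top of the stack of three), 0.17 kg; point on its axis, 30 mm above its underside. Straight body 62 mm across, 60 mm high, mouth 54, wall 4, inside floor 18 mm up; foot 46 mm across, 14 mm high, sits loosely in the mouth of the cup below (step 46 mm). z up; +x to the handle, which stands out 26 mm, 8 mm thick, 19 to 54 mm above the underside
- white_cup_center (a point): white stacking cup (either alone or bottom of the stack), 0.17 kg; point on its axis, 30 mm above its underside. Straight body 62 mm across, 60 mm high, mouth 54, wall 4, inside floor 18 mm up; foot 46 mm across, 14 mm high, sits loosely in the mouth of the cup below (step 46 mm). z up; +x to the handle, which stands out 26 mm, 8 mm thick, 19 to 54 mm above the underside
- blue_saucer: loose blue glazed saucer lying on the counter, round, 118 mm across, rim 14 mm high; origin at the centre of its underside. Its middle is flat, 74 mm across, 5 mm above the counter, with a thin ring line 55 mm across round the seat of the cup. About 0.22 kg
- green_saucer: loose green glazed saucer lying on the counter, round, 118 mm across, rim 14 mm high; origin at the centre of its underside. Its middle is flat, 74 mm across, 5 mm above the counter, with a thin ring line 55 mm across round the seat of the cup. About 0.22 kg
- red_saucer: loose red glazed saucer lying on the counter, round, 118 mm across, rim 14 mm high; origin at the centre of its underside. Its middle is flat, 74 mm across, 5 mm above the counter, with a thin ring line 55 mm across round the seat of the cup. About 0.22 kg
- white_saucer: loose white glazed saucer lying on the counter, round, 118 mm across, rim 14 mm high; origin at the centre of its underside. Its middle is flat, 74 mm across, 5 mm above the counter, with a thin ring line 55 mm across round the seat of the cup. About 0.22 kg
- pitcher: bystander: polished steel milk pitcher, 74 mm across at the belly, 80 mm high, loop handle reaching 65 mm from the axis along its -x; origin at the centre of its underside; loose
- tamper: bystander: coffee tamper standing on its steel base, 58 mm across, dark wooden handle up to 80 mm high; origin at the centre of its underside; loose
Mind the look-alikes: they are no part of the job. What is shaped like the part that bears white_cup_center but yellow is not meant.

How it is judged (in metres and radians):
At the end, for the whole second after the job is handed in: Each of the four cups stands upright (within 6 degrees) on the flat middle of the saucer of its own colour, its axis within 12 mm of the saucer's centre; the saucers lie flat, within 40 mm of where they lay; all is at rest and released (horizontal distance between blue_cup_center and blue_saucer below 0.012 m and z of blue_cup_center in the frame of blue_saucer between 0.031 and 0.039 m and angle between each of blue_cup_center, green_cup_center, red_cup_center, white_cup_center's own z axis and vertical below 0.1 rad and angle between each of blue_saucer, green_saucer, red_saucer, white_saucer's own z axis and vertical below 0.06 rad and linear speed of each of blue_saucer, blue_cup, green_saucer, green_cup, red_saucer, red_cup, white_saucer, white_cup below 0.02 m/s and contact force between the fingers and blue_saucer below 0.1 N and distance of each of blue_saucer, green_saucer, red_saucer, white_saucer from where it was at the start of the episode below 0.04 m and horizontal distance between green_cup_center and green_saucer below 0.012 m and z of green_cup_center in the frame of green_saucer between 0.031 and 0.039 m and contact force between the fingers and green_saucer below 0.1 N and horizontal distance between red_cup_center and red_saucer below 0.012 m and z of red_cup_center in the frame of red_saucer between 0.031 and 0.039 m and contact force between the fingers and red_saucer below 0.1 N and horizontal distance between white_cup_center and white_saucer below 0.012 m and z of white_cup_center in the frame of white_saucer between 0.031 and 0.039 m and contact force between the fingers and white_saucer below 0.1 N); the robot touches nothing.
It fails at once if a cup tipped over (angle between any of blue_cup_center, green_cup_center, red_cup_center, white_cup_center's own z axis and vertical above 0.8 rad).
It fails at once if a cup dropped or knocked flying: moving at over 0.5 m/s while out of the fingers (a fall of some 13 mm) ((linear speed of blue_cup above 0.5 m/s and contact force between the fingers and blue_cup below 0.05 N) or (linear speed of green_cup above 0.5 m/s and contact force between the fingers and green_cup below 0.05 N) or (linear speed of red_cup above 0.5 m/s and contact force between the fingers and red_cup below 0.05 N) or (linear speed of white_cup above 0.5 m/s and contact force between the fingers and white_cup below 0.05 N)).
It fails at once if the milk pitcher or the tamper pushed away or knocked over (distance of any of pitcher, tamper from where it was at the start of the episode above 0.03 m or angle between any of pitcher, tamper's own z axis and vertical above 0.5 rad).
It also fails if it takes over 109 s, if anything falls off the work surface, if the arm or the gripper's body presses on something with over 40 N, if the wrist force passes 120 N, or if a joint passes its speed limit or range.

### The arm

A 6-joint arm with a two-finger parallel gripper is mounted at the origin on the work surface. World frame = base frame: x ahead of the robot, y to its left, z up, the work surface at z = 0. Lengths are in mm, angles in rad, forces in N, time in s.
With the tool pointing down it reaches from about 325 to 900 mm from the base axis. Payload 6.1 kg.
Tool frame: the origin (TCP) lies at the very end of the fingers, on their centre line; the grasp point (between the pads) lies arm.tcp_to_grasp behind it (arm.tcp_to_grasp is the distance from the TCP to the grasp point, in mm); z points along the fingers, y is the line along which they close (so a half turn about z gives the same grasp; the last joint's range is limited). The gripper opens to 87 mm and grips with 3 to 60 N. Pads are 19 mm wide; open, the fingers measure 117 mm over their backs; the gripper's body (75 mm by 190 mm) begins 51 mm behind the grasp point.
Start: joints at [-1.45, 0.22, 1.526, -0, 1.395, -0.126], TCP at [152.682, -606.056, 222.538] pointing down, gripper open.
Joint ranges: [-2.98, 2.98], [-0.91, 2.08], [0.09, 2.57], [-1.24, 4.39], [0.2, 2.65], [-2.68, 2.68]. Speed limits (rad/s): [2.57, 2.57, 3.01, 3.14, 3.14, 3.14].

### API

Orientations are given as a unit quaternion [x, y, z, w].
In Python, from plant import arm gives the robot as it stands. The module is installed in compiled form; this text tells all that it offers.
- The arm moves only by the tool servo_tool, never from a script. Its argument "increments" is a list of rows, each a list of 2 entries, a list of its own where there are three numbers: the shift along the tool's x, y, z scaled (see below), then the turn, a rotation vector about the tool's x, y, z scaled (see below). In form: [[[x, y, z], [ax, ay, az]], ...]. A call has 1 to 5 rows; each row shifts and turns the commanded pose from where the row before left it, along the tool's axes as they then stand; what a row does not reach is not made up. The controller multiplies each number of a shift by 0.05 m and each number of a turn by 60 degrees. A row lasts 1/10 s, in which the tool goes at most 50 mm and 8.59 degrees, less where a joint would pass 70% of its speed; a pose out of reach is approached as far as the arm can. A call with a number of a shift or a turn outside -1 to 1 is refused whole. A call with a gripper value outside its range is refused whole. "jaw" is the closure, from 0 (fully open) to 1 (shut), set as the call begins (left out, the last holds). The fingers move at their own pace and stop on an object; "force" is the grip in N (left out, the last holds). Time passes only in rows, so rows that do not move let the fingers close. It gives the time, the measured TCP pose, the force, the opening and the grip force at its end, in the units of the state.
- arm.get_state(): the state, without advancing time (a new reading comes with each control period).
- arm.camera(name): name is "scene" or "top" or "wrist"; returns the picture (420x560x3 uint8, red, green, blue); there is no depth.
- arm.camera_params(name): a dict with "fx", "fy", "cx", "cy" (pixels), "world_to_cam" (4x4, takes a point from world to camera coordinates); the wrist camera has in their place "tool_from_camera" (4x4, takes a point from camera to tool coordinates, whose origin is the TCP and whose axes are the flange's). Camera axes: x right, y down, z forward; pixel columns grow to the right and rows downward; lengths in mm; the calibration is good to about 2 mm. The wrist camera is an equidistant fisheye: a pixel r from the principal point sees the ray r / f radians off the axis. A picture is of the moment at which its call begins: read the wrist's pose just before it. camera_params takes no time and is no camera call.
- arm.close_job(): hands the job in; it is judged then, once.
The state is a dict: "time": time; "joint_pos": joint angles; "qd": joint speeds; "joint_torque": joint torques, N m; "tcp_pos": TCP position; "tool_rot": TCP orientation; "force": force on the tool from outside, world axes, zero at the start; "moment": the same for the moment, N m; "opening": finger opening in mm; "grasp_force": force on a finger pad.
Only numpy, scipy, OpenCV 4.12 (cv2) and the standard library are available. Lean on these libraries where they do the work, as an engineer would, in place of code of your own. Each camera call takes 0.05 s, during which the arm holds its last target. There are 200 camera calls.

## Working session

There is one attempt and no reset: what is moved stays moved. The work goes in short steps, Python scripts to look and compute and a tool call to move; the robot and the scene stay as the last step left them, time stands still between calls to the robot, and variables do not carry over. Pictures are saved under pics/ and viewed, at most 14 in all, crops included, and the job is handed in when it is done.

Besides the shell and the picture viewer there is one more tool, called by a JSON object that holds its "method" and its "body". servo_tool: Moves the arm, as the interface text tells. Its arguments: {"type":"object","properties":{"increments":{"type":"array"},"jaw":{"type":"number"},"force":{"type":"number"}},"required":["increments"]}

```bash
mkdir -p pics
python3 - <<'E'
from plant import arm
import cv2,numpy as np
np.set_printoptions(precision=3,suppress=True)
s=arm.get_state()
print(s, arm.tcp_to_grasp)
for n in("scene","top","wrist"):
    p=arm.camera_params(n);print(n,p)
    im=arm.camera(n);np.save(f"pics/{n}0.npy",im)
    cv2.imwrite(f"pics/{n}0.png",im[:,:,::-1])
E
```

```text
{'time': 0.0, 'joint_pos': array([-1.45 ,  0.221,  1.528, -0.   ,  1.395, -0.126]), 'qd': array([-0.003,  0.   ,  0.   , -0.001,  0.   ,  0.001]), 'joint_torque': array([ -0.   , -49.461, -38.738,   0.07 ,   0.057,  -0.   ]), 'tcp_pos': array([ 152.588, -605.465,  221.446]), 'tool_rot': array([ 0.992,  0.123,  0.   , -0.001]), 'force': array([ 0.185, -0.126,  0.87 ]), 'moment': array([ 0.003, -0.007, -0.04 ]), 'grasp_force': 0.0, 'opening': 87.17985885817004} 18.700000000000003
scene {'fx': 483.3847056600434, 'fy': 483.3847056600434, 'cx': 278.38603839886326, 'cy': 207.7463965216336, 'world_to_cam': array([[   0.823,    0.568,    0.008, -442.818],
       [   0.316,   -0.446,   -0.837,  -23.175],
       [  -0.472,    0.692,   -0.547, 1430.435],
       [   0.   ,    0.   ,    0.   ,    1.   ]])}
top {'fx': 384.45567022551853, 'fy': 384.45567022551853, 'cx': 289.06705534553697, 'cy': 207.621348240227, 'world_to_cam': array([[   0.024,   -0.999,    0.039,   50.123],
       [  -0.994,   -0.028,   -0.108,  494.191],
       [   0.109,   -0.036,   -0.993, 1078.094],
       [   0.   ,    0.   ,    0.   ,    1.   ]])}
wrist {'fx': 325.19226210127806, 'fy': 325.19226210127806, 'cx': 277.12152643959234, 'cy': 213.80150686244207, 'tool_from_camera': array([[   0.002,   -0.952,   -0.308,   85.552],
       [   1.   ,    0.001,    0.001,   -0.769],
       [  -0.   ,   -0.308,    0.952, -162.485],
       [   0.   ,    0.   ,    0.   ,    1.   ]])}
```

View pics/top0.png

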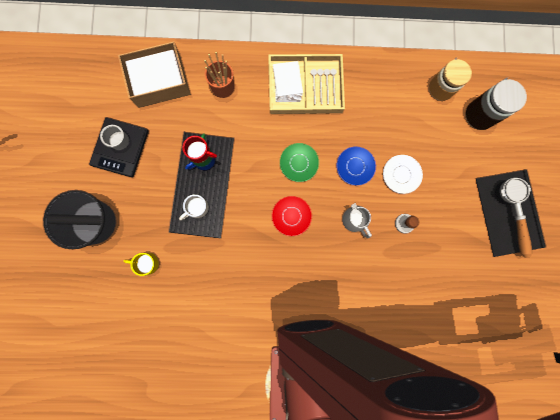

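View pics/scene0.png

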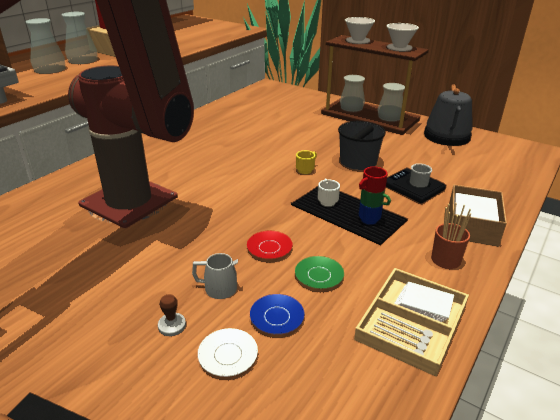

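The top view shows the stack at (197,150), red over green over blue, with white alone at (194,207). The saucers are green (299,162), blue (356,166), white (402,174) and red (291,216). The pitcher is at (356,219) and the tamper at (407,223).

```bash
cat > h.py <<'E'
from plant import arm
import cv2,numpy as np
from scipy.spatial.transform import Rotation as R
np.set_printoptions(precision=1,suppress=True)
def ray(n,u,v,st=None):
    p=arm.camera_params(n);d=np.array([(u-p['cx'])/p['fx'],(v-p['cy'])/p['fy'],1.])
    if n=='wrist':
        a,b=d[:2];r=np.hypot(a,b);d=np.array([a/r*np.sin(r),b/r*np.sin(r),np.cos(r)])
        T=np.array(p['tool_from_camera']);M=R.from_quat(st['tool_rot']).as_matrix()
        return M@T[:3,3]+st['tcp_pos'],M@T[:3,:3]@d
    W=np.array(p['world_to_cam']);return -W[:3,:3].T@W[:3,3],W[:3,:3].T@d
def onz(n,u,v,z,st=None):
    o,d=ray(n,u,v,st);return o+d*(z-o[2])/d[2]
def mask(im,c):
    h=cv2.cvtColor(im,cv2.COLOR_RGB2HSV);H,S,V=[h[:,:,i].astype(int) for i in range(3)]
    if c=='red':m=((H<5)|(H>174))&(S>170)&(V>70)
    if c=='green':m=(H>50)&(H<85)&(S>120)&(V>40)
    if c=='blue':m=(H>105)&(H<130)&(S>130)&(V>40)
    if c=='white':m=(S<50)&(V>130)
    return m.astype(np.uint8)*255
def blobs(im,c,amin=60):
    cs,_=cv2.findContours(mask(im,c),cv2.RETR_EXTERNAL,cv2.CHAIN_APPROX_NONE)
    return [(cv2.contourArea(k),cv2.fitEllipse(cv2.convexHull(k)) ,k) for k in cs if cv2.contourArea(k)>amin]
E
python3 - <<'E'
from h import *
for n in('top','scene'):
    im=np.load(f'pics/{n}0.npy')
    for c in('red','green','blue','white'):
        for a,e,k in blobs(im,c):
            x,y=e[0]
            if (n=='top' and y<250 and 160<x<440 and y>120) or(n=='scene' and 180<x<420 and y>150):
                print(n,c,a,np.array(e[0]),np.array(e[1]),'z14',onz(n,x,y,14),'z63',onz(n,x,y,63)[:2],'z155',onz(n,x,y,155)[:2])
t=np.load('pics/top0.npy')[120:250,160:245];s=np.load('pics/scene0.npy')[155:245,290:410]
o=np.zeros((560,800,3),np.uint8)
t=cv2.resize(t,None,fx=4.2,fy=4.2,interpolation=2);s=cv2.resize(s,None,fx=3.6,fy=3.6,interpolation=2)
o[:t.shape[0],:t.shape[1]]=t;o[:s.shape[0],362:362+s.shape[1]]=s
cv2.imwrite('pics/crop.png',o[:,:,::-1])
E
```

```text
top red 1182.0 [291.3 215.6] [39.3 39.7] z14 [470.9  55.5  14. ] z63 [466.6  57.6] z155 [458.4  61.5]
top red 547.5 [198.3 149.7] [24.6 36.8] z14 [656.9 331.7  14. ] z63 [644.3 321.6] z155 [620.7 302.6]
top green 1071.0 [298.8 162.1] [37.2 38.3] z14 [629.5  36.9  14. ] z63 [618.2  39.8] z155 [596.8  45.3]
top blue 93.0 [200.3 164.3] [13.1 30.1] z14 [613.7 324.   14. ] z63 [603.1 314.2] z155 [583.1 295.9]
top blue 1073.5 [355.8 165.5] [37.1 38.1] z14 [ 624.8 -132.1   14. ] z63 [ 613.6 -121.7] z155 [ 592.7 -102.2]
top white 123.5 [404.4 223. ] [17.8 19.3] z14 [ 458.2 -276.1   14. ] z63 [ 454.4 -259.4] z155 [ 447.3 -227.9]
top white 250.5 [360.8 220.3] [19.4 36.5] z14 [ 462.6 -147.4   14. ] z63 [ 458.6 -136.4] z155 [ 451.1 -115.6]
top white 428.0 [191.7 207.8] [22.8 31.7] z14 [485.8 342.2  14. ] z63 [480.8 331.6] z155 [471.4 311.8]
top white 1152.5 [402.3 173.8] [38.2 39.8] z14 [ 604.3 -271.2   14. ] z63 [ 594.  -254.6] z155 [ 574.8 -223.6]
top white 193.0 [195.9 149.1] [14.4 18.9] z14 [658.5 338.9  14. ] z63 [645.9 328.4] z155 [622.2 308.9]
scene red 943.0 [269.1 244.3] [27.6 45.3] z14 [475.   49.6  14. ] z63 [512.3  -2.4] z155 [582.2 -99.9]
scene red 480.0 [372.9 179. ] [26.6 29.9] z14 [545.7 511.5  14. ] z63 [578.4 429.4] z155 [639.7 275.3]
scene green 1120.5 [319.  272.1] [30.8 48.6] z14 [634.1  29.9  14. ] z63 [661.  -20.8] z155 [ 711.5 -115.9]
scene green 317.5 [373.6 198.1] [18.4 31.1] z14 [596.7 408.8  14. ] z63 [626.  333.5] z155 [681.1 192. ]
scene blue 1590.5 [276.6 313.8] [38.9 53.8] z14 [ 629.2 -138.7   14. ] z63 [ 656.4 -178.4] z155 [ 707.5 -252.9]
scene blue 303.5 [370. 210.] [22.8 28. ] z14 [615.7 344.6  14. ] z63 [643.8 273.4] z155 [696.6 139.8]
scene white 2169.0 [227.3 352. ] [47.4 59.9] z14 [ 608.6 -277.8   14. ] z63 [ 637.2 -308.5] z155 [ 690.8 -366. ]
scene white 280.0 [404. 332.] [36.6 61.5] z14 [871.9 -30.5  14. ] z63 [883.3 -77.3] z155 [ 904.7 -165.1]
```

View pics/crop.png

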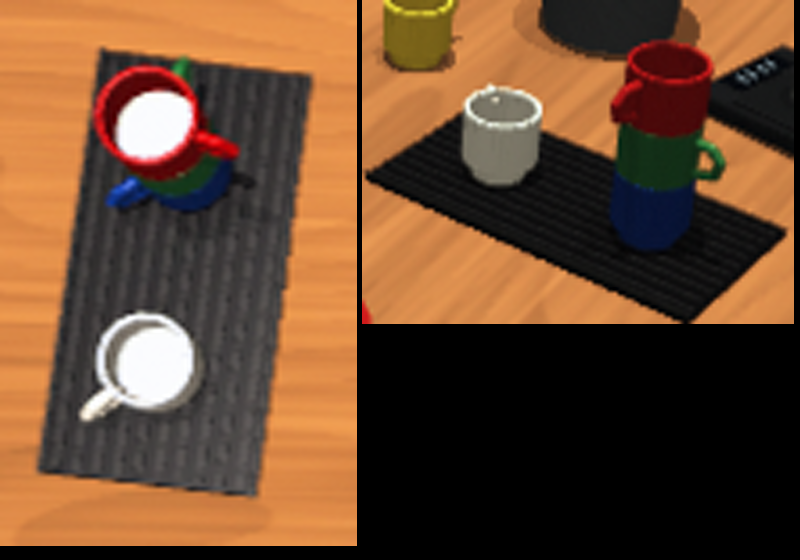

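The crop shows the red rim on the stack at top pixel (195,149) and the white rim at (195.5,206). The handles point roughly to −108° (red), −13° (green), 115° (blue) and 130° (white). For all four saucers, the two views agree within 1 mm at z = 8.

```bash
cat >> h.py <<'E'
def tri(u1,u2):
    o1,d1=ray('top',*u1);o2,d2=ray('scene',*u2)
    t=np.linalg.lstsq(np.c_[d1,-d2],o2-o1,rcond=None)[0];return (o1+t[0]*d1),(o2+t[1]*d2)
def delta(tgt,th=None):
    s=arm.get_state();M=R.from_quat(s['tool_rot']).as_matrix()
    h=np.degrees(np.arctan2(M[1,0],M[0,0]))
    print('t%.2f'%s['time'],s['tcp_pos'],'th',h,'tool z',M[:,2].round(3),'open',s['opening'],'grip',s['grasp_force'],'F',s['force'])
    d=np.array(tgt)-s['tcp_pos'];print('units now:',(M.T@d/50).round(3))
    if th is not None:
        c,q=np.cos(np.radians(th)),np.sin(np.radians(th))
        print('turn units',round((h-th)/60,3),'units after turn',(np.array([c*d[0]+q*d[1],q*d[0]-c*d[1],-d[2]])/50).round(3))
E
python3 - <<'E'
from h import *
print('red',tri((195.2,149.0),(375.6,173.1)))
sc=((502-362)/3.6+290,108/3.6+155);print('white',tri((195.5,206),sc))
delta([600,300,300],60)
E
```

```text
red (array([623.9, 311.9, 148.8]), array([629.1, 315.2, 150.9]))
white (array([486.1, 321.8,  61.9]), array([489.9, 324.4,  62.8]))
t0.15 [ 152.6 -605.6  221.7] th 14.136884025098244 tool z [-0.  0. -1.] open 86.9658795956557 grip 0.0 F [ 0.5  0.6 -0.5]
units now: [ 13.1 -15.4  -1.5]
turn units -0.764 units after turn [20.2 -1.3 -1.6]
```

{"method": "servo_tool", "body": {"increments": [[[0.6, -0.7, -0.1], [0, 0, 0]], [[0.6, -0.7, -0.1], [0, 0, 0]], [[0.6, -0.7, -0.1], [0, 0, 0]], [[0.6, -0.7, -0.1], [0, 0, 0]], [[0.6, -0.7, -0.1], [0, 0, 0]]], "jaw": 0, "force": 20}}

```text
time: 0.65
tcp_pos: [255.8, -397.9, 247.3]
tool_rot: [0.992, 0.123, 0.0, -0.0]
force: [1.1, -0.7, 1.2]
opening: 86.8
grasp_force: 0.0
```

{"method": "servo_tool", "body": {"increments": [[[0.6, -0.7, -0.1], [0, 0, 0]], [[0.6, -0.7, -0.1], [0, 0, 0]], [[0.6, -0.7, -0.1], [0, 0, 0]], [[0.6, -0.7, -0.1], [0, 0, 0]], [[0.6, -0.7, -0.1], [0, 0, 0]]]}}

```text
time: 1.15
tcp_pos: [358.4, -191.6, 272.7]
tool_rot: [0.992, 0.123, 0.0, 0.0]
force: [1.6, -0.5, -1.0]
opening: 86.5
grasp_force: 0.0
```

{"method": "servo_tool", "body": {"increments": [[[0.6, -0.7, -0.1], [0, 0, 0]], [[0.6, -0.7, -0.1], [0, 0, 0]], [[0.6, -0.7, -0.1], [0, 0, 0]], [[0.6, -0.7, -0.1], [0, 0, 0]], [[0.6, -0.7, -0.1], [0, 0, 0]]]}}

```text
time: 1.65
tcp_pos: [461.2, 15.0, 297.7]
tool_rot: [0.992, 0.123, 0.0, 0.0]
force: [1.1, -0.2, -0.1]
opening: 86.9
grasp_force: 0.0
```

{"method": "servo_tool", "body": {"increments": [[[0.6, -0.7, 0], [0, 0, -0.12]], [[0, 0, 0], [0, 0, -0.13]], [[0, 0, 0], [0, 0, -0.13]], [[0, 0, 0], [0, 0, -0.13]], [[0, 0, 0], [0, 0, -0.13]]]}}

```text
time: 2.15
tcp_pos: [481.1, 54.6, 297.1]
tool_rot: [0.895, 0.445, -0.0, -0.0]
force: [0.5, -0.2, -0.6]
opening: 87.0
grasp_force: 0.0
```

Run:
```python
from h import *
delta([610,300,270],60)
```

```text
t2.15 [481.1  54.6 297.1] th 52.90261999202011 tool z [-0.  0. -1.] open 86.9584426080897 grip 0.0 F [ 0.5 -0.2 -0.6]
units now: [ 5.5 -0.9  0.5]
turn units -0.118 units after turn [ 5.5 -0.2  0.5]
```

{"method": "servo_tool", "body": {"increments": [[[0.9, -0.15, 0.1], [0, 0, -0.02]], [[0.9, -0.15, 0.1], [0, 0, -0.02]], [[0.9, -0.1, 0.1], [0, 0, -0.02]], [[0.9, -0.1, 0.1], [0, 0, -0.02]], [[0.9, -0.1, 0.1], [0, 0, -0.02]]]}}

```text
time: 2.65
tcp_pos: [586.6, 257.3, 271.9]
tool_rot: [0.872, 0.489, -0.0, 0.0]
force: [0.1, -1.1, 0.3]
opening: 86.7
grasp_force: 0.0
```

{"method": "servo_tool", "body": {"increments": [[[0.8, 0, 0], [0, 0, 0]], [[0, 0, 0], [0, 0, 0]]]}}

```text
time: 2.85
tcp_pos: [607.2, 293.7, 269.3]
tool_rot: [0.871, 0.49, -0.001, -0.001]
force: [-0.4, -0.5, -0.9]
opening: 86.9
grasp_force: 0.0
```

Run:
```python
from h import *
s=arm.get_state();im=arm.camera('wrist');cv2.imwrite('pics/w1.png',im[:,:,::-1]);np.save('pics/w1.npy',im)
delta([625,313,122])
for a,e,k in blobs(im,'red',300): print(a,e,onz('wrist',*e[0],154,s))
```

```text
t2.90 [606.7 291.6 270.1] th 58.69108350446556 tool z [-0. -0. -1.] open 87.32169608550942 grip 0.0 F [-0.3 -0.1  0.4]
units now: [0.6 0.1 3. ]
363.5 ((304.4444580078125, 336.8894348144531), (23.17948341369629, 36.023250579833984), 146.67164611816406) [557.5 154.9 154. ]
427.5 ((263.40301513671875, 339.7989501953125), (28.6243953704834, 33.60652160644531), 52.99311065673828) [517.2 174.5 154. ]
```

View pics/w1.png

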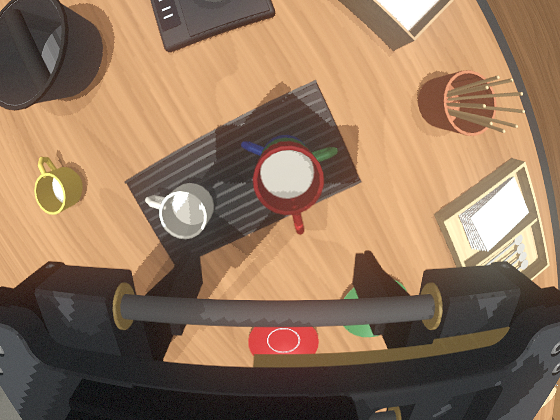

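The wrist view shows the red rim centred near (289,180), with its handle pointing down in the image and clear of the finger axis.

Run:
```python
from h import *
s=arm.get_state();im=np.load('pics/w1.npy')
h=cv2.cvtColor(im,cv2.COLOR_RGB2HSV)
m=(((h[:,:,0]<6)|(h[:,:,0]>172))&(h[:,:,1]>150)&(h[:,:,2]>40)).astype(np.uint8)*255
m[:135]=0;m[212:]=0;m[:,:245]=0;m[:,335:]=0
cs,_=cv2.findContours(m,0,1);k=max(cs,key=cv2.contourArea);hu=cv2.convexHull(k)
e=cv2.fitEllipse(hu);print(cv2.boundingRect(hu),e)
for z in(152,156):
    c=onz('wrist',*e[0],z,s);print(z,c, 'edges',[onz('wrist',x,e[0][1],z,s)[:2] for x in(e[0][0]-e[1][0]/2,e[0][0]+e[1][0]/2)])
print('289,180',onz('wrist',289,180,154,s));
for p in((187,211),):print('white',onz('wrist',*p,62,s))
```

```text
(253, 142, 71, 70) ((287.7314147949219, 178.35948181152344), (69.75969696044922, 72.60248565673828), 168.2843780517578)
152 [628.8 310.7 152. ] edges [array([602.5, 326.6]), array([655.3, 294.9])]
156 [629.1 311.5 156. ] edges [array([603.2, 327.2]), array([655.2, 295.9])]
289,180 [629.1 309.2 154. ]
white [495.6 322.9  62. ]
```

{"method": "servo_tool", "body": {"increments": [[[0.56, 0.15, 0.5], [0, 0, 0]], [[0, 0, 0.8], [0, 0, 0]], [[0, 0, 0.8], [0, 0, 0]], [[0, 0, 0.5], [0, 0, 0]], [[0, 0, 0.36], [0, 0, 0]]]}}

```text
time: 3.4
tcp_pos: [626.5, 308.1, 122.0]
tool_rot: [0.873, 0.489, -0.002, -0.0]
force: [-0.4, 0.0, -0.9]
opening: 87.0
grasp_force: 0.0
```

{"method": "servo_tool", "body": {"increments": [[[0, 0, 0], [0, 0, 0]]]}}

```text
time: 3.5
tcp_pos: [626.0, 308.2, 121.6]
tool_rot: [0.873, 0.489, -0.003, -0.0]
force: [-0.2, -0.2, -0.3]
opening: 86.6
grasp_force: 0.0
```

Run:
```python
from h import *
delta([627.5,311.5,122])
im=arm.camera('wrist');cv2.imwrite('pics/w2.png',im[:,:,::-1]);np.save('pics/w2.npy',im)
```

```text
t3.50 [626.  308.2 121.6] th 58.493650590526315 tool z [-0. -0. -1.] open 86.55828829982188 grip 0.0 F [-0.2 -0.2 -0.3]
units now: [ 0.1 -0.  -0. ]
```

View pics/w2.png

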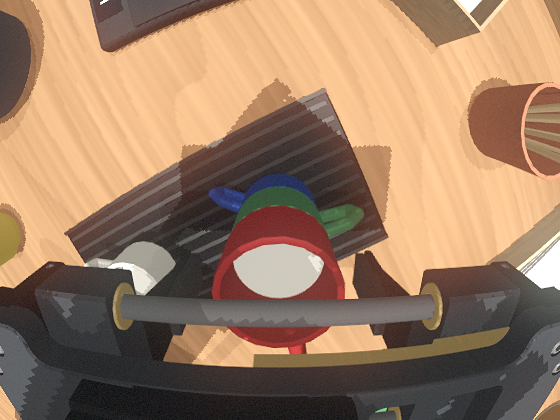

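The red cup sits between the open fingers, its rim spanning columns 214–345 and centred, so I'm closing.

{"method": "servo_tool", "body": {"increments": [[[0, 0, 0], [0, 0, 0]], [[0, 0, 0], [0, 0, 0]], [[0, 0, 0], [0, 0, 0]], [[0, 0, 0], [0, 0, 0]], [[0, 0, 0], [0, 0, 0]]], "jaw": 1, "force": 15}}

```text
time: 4.05
tcp_pos: [628.5, 310.2, 125.8]
tool_rot: [0.872, 0.489, 0.001, 0.0]
force: [-1.7, 0.7, 4.9]
opening: 62.1
grasp_force: 15.0
```

{"method": "servo_tool", "body": {"increments": [[[0, 0, 0], [0, 0, 0]], [[0, 0, 0], [0, 0, 0]]]}}

```text
time: 4.25
tcp_pos: [628.5, 310.2, 125.7]
tool_rot: [0.872, 0.489, 0.001, 0.0]
force: [-0.8, 1.4, 6.5]
opening: 62.3
grasp_force: 15.0
```

{"method": "servo_tool", "body": {"increments": [[[0, 0, -0.1], [0, 0, 0]], [[0, 0, -0.2], [0, 0, 0]], [[0, 0, -0.3], [0, 0, 0]], [[0, 0, -0.3], [0, 0, 0]]]}}

```text
time: 4.65
tcp_pos: [627.9, 309.7, 170.6]
tool_rot: [0.872, 0.489, -0.0, -0.0]
force: [0.5, 0.4, -1.5]
opening: 62.7
grasp_force: 15.0
```

Run:
```python
from h import *
delta([471,55.7,167])
im=arm.camera('wrist');np.save('pics/w3.npy',im);s=arm.camera('scene');o=np.hstack([cv2.resize(im,(440,330)),s[155:320,200:420].repeat(2,0)[:330].repeat(2,1)[:, :360]]);cv2.imwrite('pics/w3.png',o[:,:,::-1])
```

```text
t4.65 [627.9 309.7 170.6] th 58.53515152636148 tool z [-0. -0. -1.] open 62.722876851742285 grip 14.997777809476247 F [ 0.5  0.4 -1.5]
units now: [-6.  -0.   0.1]
```

View pics/w3.png

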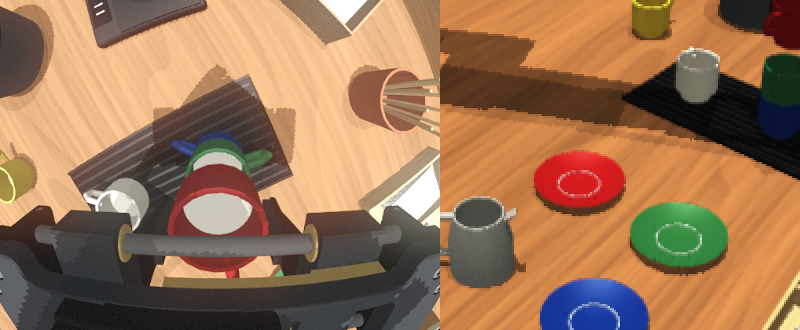

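Red is lifted cleanly and the green/blue stack still stands. I'm moving red to its saucer.

{"method": "servo_tool", "body": {"increments": [[[-0.5, 0, 0], [0, 0, 0]], [[-0.9, 0, 0], [0, 0, 0]], [[-0.9, 0, 0], [0, 0, 0]], [[-0.9, 0, 0], [0, 0, 0]], [[-0.9, 0, 0], [0, 0, 0]]]}}

```text
time: 5.25
tcp_pos: [519.9, 133.6, 169.6]
tool_rot: [0.872, 0.489, 0.0, 0.0]
force: [0.9, -1.3, -0.9]
opening: 62.3
grasp_force: 15.0
```

{"method": "servo_tool", "body": {"increments": [[[-0.9, 0, 0], [0, 0, 0]], [[-0.7, 0, 0], [0, 0, 0]], [[-0.25, 0, 0], [0, 0, 0]], [[0, 0, 0.5], [0, 0, 0]], [[0, 0, 0.5], [0, 0, 0]]]}}

```text
time: 5.75
tcp_pos: [474.2, 55.7, 120.5]
tool_rot: [0.873, 0.488, 0.002, 0.001]
force: [0.3, -0.2, -2.5]
opening: 62.4
grasp_force: 15.0
```

{"method": "servo_tool", "body": {"increments": [[[0, 0, 0.5], [0, 0, 0]], [[0, 0, 0.4], [0, 0, 0]], [[0, 0, 0.2], [0, 0, 0]], [[0, 0, 0], [0, 0, 0]]]}}

```text
time: 6.15
tcp_pos: [471.7, 56.3, 63.3]
tool_rot: [0.872, 0.489, -0.001, -0.001]
force: [-0.3, -0.3, -1.1]
opening: 62.6
grasp_force: 15.0
```

Run:
```python
from h import *
delta([471,55.7,36])
t=arm.camera('top');s=arm.camera('scene');a=cv2.resize(t[150:270,230:400],None,fx=2.35,fy=2.35,interpolation=2);b=cv2.resize(s[190:310,200:370],None,fx=2.35,fy=2.35,interpolation=2)
cv2.imwrite('pics/p1.png',np.hstack([a,b])[:,:,::-1])
```

```text
t6.15 [471.7  56.3  63.3] th 58.555058772998635 tool z [-0.  0. -1.] open 62.604061430409836 grip 14.997987794486107 F [-0.3 -0.3 -1.1]
units now: [-0.  -0.   0.5]
```

View pics/p1.png

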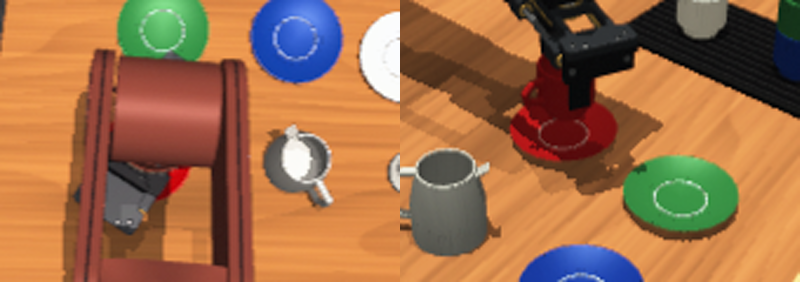

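The red cup hangs over its saucer in line with the ring, so I'm lowering it gently.

{"method": "servo_tool", "body": {"increments": [[[0, 0, 0.2], [0, 0, 0]], [[0, 0, 0.15], [0, 0, 0]], [[0, 0, 0.1], [0, 0, 0]], [[0, 0, 0.03], [0, 0, 0]], [[0, 0, 0], [0, 0, 0]]]}}

```text
time: 6.75
tcp_pos: [472.4, 56.0, 40.2]
tool_rot: [0.872, 0.489, -0.0, -0.0]
force: [0.5, -0.4, -1.9]
opening: 62.2
grasp_force: 15.0
```

{"method": "servo_tool", "body": {"increments": [[[0, 0, 0.02], [0, 0, 0]], [[0, 0, 0.02], [0, 0, 0]], [[0, 0, 0], [0, 0, 0]]]}}

```text
time: 7.05
tcp_pos: [472.8, 56.0, 38.6]
tool_rot: [0.872, 0.489, 0.0, 0.0]
force: [1.2, 0.6, -2.0]
opening: 62.9
grasp_force: 15.0
```

{"method": "servo_tool", "body": {"increments": [[[0, 0, 0.02], [0, 0, 0]], [[0, 0, 0.02], [0, 0, 0]], [[0, 0, 0], [0, 0, 0]]]}}

```text
time: 7.35
tcp_pos: [472.6, 56.0, 36.4]
tool_rot: [0.872, 0.489, -0.0, -0.0]
force: [-0.5, -0.9, -2.9]
opening: 62.1
grasp_force: 15.0
```

{"method": "servo_tool", "body": {"increments": [[[0, 0, 0.02], [0, 0, 0]], [[0, 0, 0.02], [0, 0, 0]], [[0, 0, 0], [0, 0, 0]]]}}

```text
time: 7.65
tcp_pos: [472.5, 56.0, 34.4]
tool_rot: [0.872, 0.489, -0.0, -0.0]
force: [-0.3, -0.5, -1.8]
opening: 62.5
grasp_force: 15.0
```

{"method": "servo_tool", "body": {"increments": [[[0, 0, 0.02], [0, 0, 0]], [[0, 0, 0.02], [0, 0, 0]], [[0, 0, 0], [0, 0, 0]]]}}

```text
time: 7.95
tcp_pos: [472.8, 56.0, 32.8]
tool_rot: [0.872, 0.489, 0.0, 0.0]
force: [-2.3, -0.1, 1.5]
opening: 62.2
grasp_force: 15.0
```

{"method": "servo_tool", "body": {"increments": [[[0, 0, 0], [0, 0, 0]], [[0, 0, 0], [0, 0, 0]], [[0, 0, 0], [0, 0, 0]], [[0, 0, 0], [0, 0, 0]], [[0, 0, 0], [0, 0, 0]]], "jaw": 0}}

```text
time: 8.45
tcp_pos: [472.8, 56.0, 32.6]
tool_rot: [0.872, 0.489, 0.0, 0.0]
force: [0.4, -0.3, -0.3]
opening: 86.2
grasp_force: 0.0
```

{"method": "servo_tool", "body": {"increments": [[[0, 0, -0.2], [0, 0, 0]], [[0, 0, -0.6], [0, 0, 0]], [[0, 0, -0.9], [0, 0, 0]], [[0, 0, -0.9], [0, 0, 0]], [[0, 0, -0.5], [0, 0, 0]]]}}

```text
time: 8.95
tcp_pos: [474.5, 56.0, 192.6]
tool_rot: [0.872, 0.489, 0.003, 0.002]
force: [1.3, -0.1, -0.0]
opening: 87.1
grasp_force: 0.0
```

Run:
```python
from h import *
delta([628,311,200],20)
im=arm.camera('scene');b=cv2.resize(im[150:310,180:420],None,fx=3,fy=3,interpolation=2)
cv2.imwrite('pics/p2.png',b[:,:,::-1]);w=arm.camera('wrist');np.save('pics/w4.npy',w)
```

```text
t8.95 [474.5  56.  192.6] th 58.54212101330276 tool z [ 0. -0. -1.] open 87.13314999171543 grip 0.0 F [ 1.3 -0.1 -0. ]
units now: [ 6.  -0.  -0.1]
turn units 0.642 units after turn [ 4.6 -3.7 -0.1]
```

View pics/p2.png

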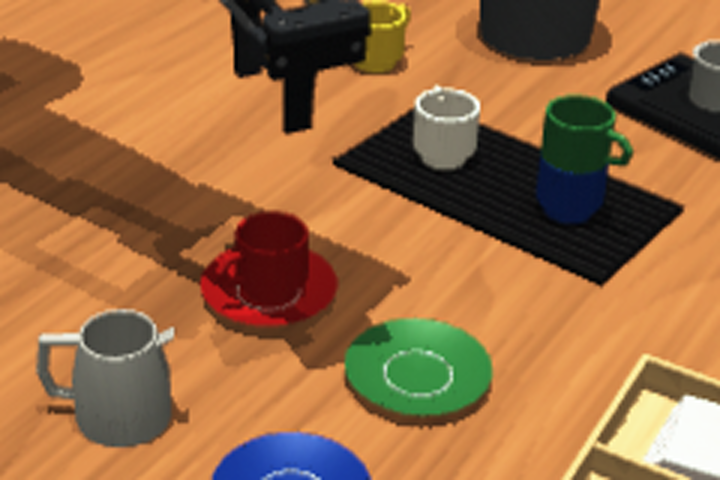

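Red stands upright on its saucer and nothing else has moved. Next is green.

{"method": "servo_tool", "body": {"increments": [[[0, 0, 0], [0, 0, 0.13]], [[0, 0, 0], [0, 0, 0.13]], [[0, 0, 0], [0, 0, 0.13]], [[0, 0, 0], [0, 0, 0.13]], [[0, 0, 0], [0, 0, 0.12]]]}}

```text
time: 9.55
tcp_pos: [472.0, 56.0, 186.8]
tool_rot: [0.985, 0.172, -0.001, -0.0]
force: [-0.1, 0.7, -0.6]
opening: 86.6
grasp_force: 0.0
```

{"method": "servo_tool", "body": {"increments": [[[0.7, -0.56, 0], [0, 0, 0]], [[0.7, -0.56, 0], [0, 0, 0]], [[0.7, -0.56, 0], [0, 0, 0]], [[0.7, -0.56, 0], [0, 0, 0]], [[0.7, -0.56, 0], [0, 0, 0]]]}}

```text
time: 10.05
tcp_pos: [588.9, 249.2, 186.5]
tool_rot: [0.985, 0.175, -0.001, 0.0]
force: [1.5, 0.2, 0.3]
opening: 86.7
grasp_force: 0.0
```

{"method": "servo_tool", "body": {"increments": [[[0.7, -0.56, 0], [0, 0, 0]], [[0.2, -0.2, 0], [0, 0, 0]], [[0, 0, 0], [0, 0, 0]]]}}

```text
time: 10.35
tcp_pos: [617.5, 300.8, 185.7]
tool_rot: [0.984, 0.176, -0.001, 0.0]
force: [-0.8, -0.7, -0.1]
opening: 87.1
grasp_force: 0.0
```

Run:
```python
from h import *
delta([628,311,77])
s=arm.get_state();w=arm.camera('wrist');np.save('pics/w5.npy',w);cv2.imwrite('pics/w5.png',w[:,:,::-1])
for a,e,k in blobs(w,'green',300): print(a,np.array(e[0]),np.array(e[1]),onz('wrist',*e[0],110,s))
```

```text
t10.35 [617.5 300.8 185.7] th 20.27967254798067 tool z [-0. -0. -1.] open 87.10371923063833 grip 0.0 F [-0.8 -0.7 -0.1]
units now: [ 0.3 -0.1  2.2]
```

View pics/w5.png

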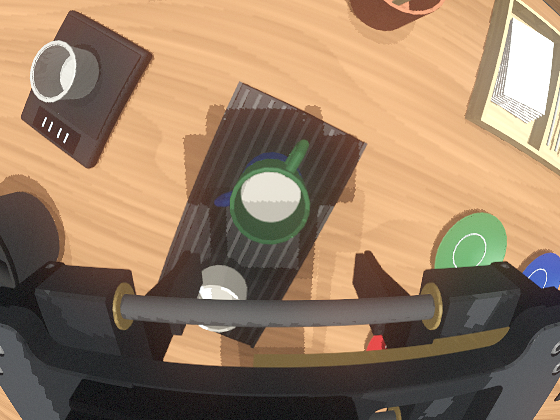

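The green rim is centred at (270.5,203) with its handle up-right. The green saucer's ring is at (469,250).

Run:
```python
from h import *
s=arm.get_state()
for z in(107,112):print(onz('wrist',270.5,203,z,s))
print(onz('wrist',469,250,5,s))
delta([*onz('wrist',270.5,203,110,s)[:2],77])
```

```text
[630.4 310.2 107. ]
[631.8 310.6 112. ]
[633.6  35.7   5. ]
t10.40 [617.2 299.3 186. ] th 20.22568570526841 tool z [-0. -0. -1.] open 87.10102205222321 grip 0.0 F [-0.1 -0.9 -0.4]
units now: [ 0.3 -0.1  2.2]
```

{"method": "servo_tool", "body": {"increments": [[[0.31, -0.12, 0], [0, 0, 0]], [[0, 0, 0.5], [0, 0, 0]], [[0, 0, 0.7], [0, 0, 0]], [[0, 0, 0.6], [0, 0, 0]], [[0, 0, 0.38], [0, 0, 0]]]}}

```text
time: 10.9
tcp_pos: [628.2, 307.5, 75.3]
tool_rot: [0.985, 0.174, -0.002, 0.001]
force: [-0.3, 0.2, -0.8]
opening: 86.9
grasp_force: 0.0
```

{"method": "servo_tool", "body": {"increments": [[[0, 0, 0], [0, 0, 0]], [[0, 0, 0], [0, 0, 0]], [[0, 0, 0], [0, 0, 0]], [[0, 0, 0], [0, 0, 0]], [[0, 0, 0], [0, 0, 0]]], "jaw": 1, "force": 15}}

```text
time: 11.4
tcp_pos: [631.6, 310.5, 80.9]
tool_rot: [0.985, 0.175, 0.002, -0.0]
force: [-0.5, 1.4, 4.9]
opening: 61.3
grasp_force: 14.9
```

{"method": "servo_tool", "body": {"increments": [[[0, 0, 0], [0, 0, 0]], [[0, 0, -0.1], [0, 0, 0]], [[0, 0, -0.2], [0, 0, 0]], [[0, 0, -0.3], [0, 0, 0]], [[0, 0, -0.4], [0, 0, 0]]]}}

```text
time: 11.9
tcp_pos: [629.7, 309.5, 128.6]
tool_rot: [0.985, 0.175, -0.001, 0.0]
force: [0.2, 1.3, -2.1]
opening: 61.7
grasp_force: 14.9
```

Run:
```python
from h import *
delta([632,36,150])
im=arm.camera('scene');np.save('pics/s6.npy',im);w=arm.camera('wrist');np.save('pics/w6.npy',w)
cv2.imwrite('pics/w6.png',np.hstack([cv2.resize(w,(440,330)),cv2.resize(im[150:260,300:420],(360,330))])[:,:,::-1])
```

```text
t11.90 [629.7 309.5 128.6] th 20.138375288007644 tool z [-0. -0. -1.] open 61.703365980893174 grip 14.949248319862818 F [ 0.2  1.3 -2.1]
units now: [-1.8  5.2 -0.4]
```

View pics/w6.png

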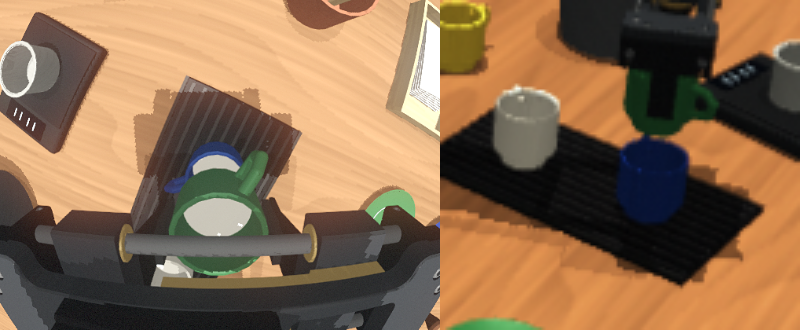

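Green is lifted and blue still stands on the mat. I'm carrying green to its saucer.

{"method": "servo_tool", "body": {"increments": [[[-0.2, 0.5, 0], [0, 0, 0]], [[-0.3, 0.9, 0], [0, 0, 0]], [[-0.3, 0.9, 0], [0, 0, 0]], [[-0.3, 0.9, 0], [0, 0, 0]], [[-0.3, 0.9, 0], [0, 0, 0]]]}}

```text
time: 12.5
tcp_pos: [634.9, 91.6, 128.3]
tool_rot: [0.985, 0.175, -0.0, 0.0]
force: [1.7, 0.2, -1.4]
opening: 61.6
grasp_force: 15.0
```

{"method": "servo_tool", "body": {"increments": [[[-0.3, 0.8, 0], [0, 0, 0]], [[-0.1, 0.3, 0], [0, 0, 0]], [[0, 0, 0.5], [0, 0, 0]], [[0, 0, 0.4], [0, 0, 0]], [[0, 0, 0.3], [0, 0, 0]]]}}

```text
time: 13.0
tcp_pos: [634.6, 34.9, 66.8]
tool_rot: [0.985, 0.175, -0.001, -0.0]
force: [-0.1, -0.1, -2.3]
opening: 61.8
grasp_force: 14.9
```

{"method": "servo_tool", "body": {"increments": [[[0, 0, 0], [0, 0, 0]], [[0, 0, 0], [0, 0, 0]]]}}

```text
time: 13.2
tcp_pos: [635.4, 35.2, 68.5]
tool_rot: [0.985, 0.175, -0.0, -0.0]
force: [-0.4, 0.1, -1.9]
opening: 61.5
grasp_force: 14.9
```

Run:
```python
from h import *
delta([632,36,40])
```

```text
t13.20 [635.4  35.2  68.5] th 20.1741415481176 tool z [-0.  0. -1.] open 61.49762668670804 grip 14.949201602635185 F [-0.4  0.1 -1.9]
units now: [-0.1 -0.   0.6]
```

{"method": "servo_tool", "body": {"increments": [[[-0.06, -0.04, 0.25], [0, 0, 0]], [[0, 0, 0.2], [0, 0, 0]], [[0, 0, 0.1], [0, 0, 0]], [[0, 0, 0.04], [0, 0, 0]], [[0, 0, 0], [0, 0, 0]]]}}

```text
time: 13.7
tcp_pos: [631.7, 35.6, 38.6]
tool_rot: [0.985, 0.175, -0.0, -0.0]
force: [-0.9, -1.4, -1.3]
opening: 61.9
grasp_force: 14.9
```

{"method": "servo_tool", "body": {"increments": [[[0, 0, 0.02], [0, 0, 0]], [[0, 0, 0.02], [0, 0, 0]], [[0, 0, 0], [0, 0, 0]]]}}

```text
time: 14.0
tcp_pos: [632.1, 35.5, 37.2]
tool_rot: [0.985, 0.175, 0.0, 0.0]
force: [0.1, -0.7, -2.6]
opening: 61.3
grasp_force: 14.9
```

{"method": "servo_tool", "body": {"increments": [[[0, 0, 0.02], [0, 0, 0]], [[0, 0, 0], [0, 0, 0]]]}}

```text
time: 14.2
tcp_pos: [631.9, 35.6, 36.0]
tool_rot: [0.985, 0.175, 0.0, 0.0]
force: [-0.6, -0.1, -2.1]
opening: 61.9
grasp_force: 14.9
```

{"method": "servo_tool", "body": {"increments": [[[0, 0, 0.03], [0, 0, 0]], [[0, 0, 0], [0, 0, 0]]]}}

```text
time: 14.4
tcp_pos: [631.8, 35.6, 34.3]
tool_rot: [0.985, 0.175, -0.0, -0.0]
force: [0.2, -1.0, -1.7]
opening: 61.3
grasp_force: 14.9
```

{"method": "servo_tool", "body": {"increments": [[[0, 0, 0.03], [0, 0, 0]], [[0, 0, 0], [0, 0, 0]]]}}

```text
time: 14.6
tcp_pos: [632.3, 35.7, 33.9]
tool_rot: [0.985, 0.175, 0.0, -0.0]
force: [-2.3, 1.1, 4.0]
opening: 61.7
grasp_force: 14.9
```

Contact confirmed, so I'm releasing green.

{"method": "servo_tool", "body": {"increments": [[[0, 0, 0], [0, 0, 0]], [[0, 0, 0], [0, 0, 0]], [[0, 0, 0], [0, 0, 0]], [[0, 0, 0], [0, 0, 0]], [[0, 0, 0], [0, 0, 0]]], "jaw": 0}}

```text
time: 15.1
tcp_pos: [632.0, 35.6, 32.9]
tool_rot: [0.985, 0.175, -0.0, 0.0]
force: [0.9, -0.7, -0.3]
opening: 85.8
grasp_force: 0.0
```

{"method": "servo_tool", "body": {"increments": [[[0, 0, -0.2], [0, 0, 0]], [[0, 0, -0.6], [0, 0, 0]], [[0, 0, -0.9], [0, 0, 0]], [[0, 0, -0.6], [0, 0, -0.13]], [[0, 0, 0], [0, 0, -0.13]]]}}

```text
time: 15.6
tcp_pos: [636.1, 35.4, 155.7]
tool_rot: [0.951, 0.309, 0.005, 0.002]
force: [1.3, 0.2, 0.3]
opening: 87.0
grasp_force: 0.0
```

{"method": "servo_tool", "body": {"increments": [[[0, 0, 0], [0, 0, -0.13]], [[0, 0, 0], [0, 0, -0.13]], [[0, 0, 0], [0, 0, -0.13]], [[0, 0, 0], [0, 0, -0.13]], [[0, 0, 0], [0, 0, -0.13]]]}}

```text
time: 16.1
tcp_pos: [632.2, 35.6, 149.0]
tool_rot: [0.793, 0.609, 0.0, 0.0]
force: [0.3, -0.4, -0.7]
opening: 86.9
grasp_force: 0.0
```

{"method": "servo_tool", "body": {"increments": [[[0, 0, 0], [0, 0, -0.13]], [[0, 0, 0], [0, 0, -0.12]]]}}

```text
time: 16.3
tcp_pos: [632.1, 35.6, 148.9]
tool_rot: [0.707, 0.707, 0.0, 0.0]
force: [0.1, 1.1, 0.5]
opening: 87.1
grasp_force: 0.0
```

Run:
```python
from h import *
delta([625,280,180])
```

```text
t16.30 [632.1  35.6 148.9] th 90.05597846789071 tool z [ 0. -0. -1.] open 87.12145370507388 grip 0.0 F [0.1 1.1 0.5]
units now: [ 4.9 -0.1 -0.6]
```

{"method": "servo_tool", "body": {"increments": [[[0.8, 0, 0], [0, 0, 0]], [[0.9, 0, 0], [0, 0, 0]], [[0.9, 0, 0], [0, 0, 0]], [[0.9, 0, 0], [0, 0, 0]], [[0.9, 0, 0], [0, 0, 0]]]}}

```text
time: 16.8
tcp_pos: [633.0, 257.4, 149.1]
tool_rot: [0.709, 0.705, 0.0, 0.0]
force: [0.9, -0.5, -0.1]
opening: 87.1
grasp_force: 0.0
```

{"method": "servo_tool", "body": {"increments": [[[0.5, 0, 0], [0, 0, 0]], [[0, 0, 0], [0, 0, 0]]]}}

```text
time: 17.0
tcp_pos: [632.4, 284.6, 148.8]
tool_rot: [0.707, 0.707, 0.001, -0.0]
force: [1.1, 0.1, -0.5]
opening: 87.2
grasp_force: 0.0
```

Run:
```python
from h import *
delta([630,311,34])
s=arm.get_state();w=arm.camera('wrist');np.save('pics/w7.npy',w);cv2.imwrite('pics/w7.png',w[:,:,::-1])
for z in(62,66):print(onz('wrist',283,180,z,s))
import pickle;pickle.dump(s,open('s7.p','wb'))
```

```text
t17.00 [632.4 284.6 148.8] th 89.98811967989278 tool z [ 0.  0. -1.] open 87.24700139101354 grip 0.0 F [ 1.1  0.1 -0.5]
units now: [ 0.5 -0.1  2.3]
[637.5 317.9  62. ]
[637.4 318.7  66. ]
```

View pics/w7.png

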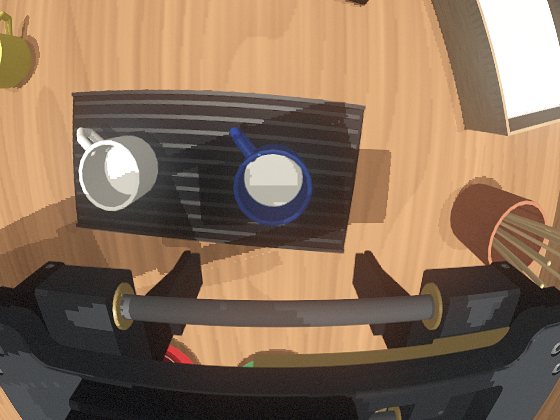

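The blue rim is centred at (272.5,186) with its handle up-left. The white rim is at about (110,175) with its handle at upper left.

Run:
```python
from h import *
import pickle;s=pickle.load(open('s7.p','rb'))
c=onz('wrist',272.5,186,65,s);print('blue',c,onz('wrist',234,186,65,s),onz('wrist',312,186,65,s))
print('white',onz('wrist',110,175,65,s))
delta([*c[:2],33])
```

```text
blue [629.3 313.7  65. ] [599.2 313.8  65. ] [660.  313.9  65. ]
white [491.9 325.2  65. ]
t17.05 [632.7 282.4 148.6] th 89.91585289406537 tool z [ 0.  0. -1.] open 87.02950538658006 grip 0.0 F [ 0.3 -0.5 -0. ]
units now: [ 0.6 -0.1  2.3]
```

{"method": "servo_tool", "body": {"increments": [[[0.6, -0.06, 0], [0, 0, 0]], [[0, 0, 0.6], [0, 0, 0]], [[0, 0, 0.8], [0, 0, 0]], [[0, 0, 0.6], [0, 0, 0]], [[0, 0, 0.3], [0, 0, 0]]]}}

```text
time: 17.55
tcp_pos: [628.4, 308.1, 29.6]
tool_rot: [0.709, 0.705, -0.003, -0.001]
force: [-1.0, -0.1, 0.8]
opening: 86.8
grasp_force: 0.0
```

{"method": "servo_tool", "body": {"increments": [[[0, 0, 0], [0, 0, 0]], [[0, 0, 0], [0, 0, 0]], [[0, 0, 0], [0, 0, 0]], [[0, 0, 0], [0, 0, 0]], [[0, 0, 0], [0, 0, 0]]], "jaw": 1, "force": 15}}

```text
time: 18.05
tcp_pos: [631.2, 311.1, 35.3]
tool_rot: [0.709, 0.706, 0.001, 0.0]
force: [-2.2, -1.1, 5.9]
opening: 60.1
grasp_force: 15.0
```

{"method": "servo_tool", "body": {"increments": [[[0, 0, 0], [0, 0, 0]], [[0, 0, -0.1], [0, 0, 0]], [[0, 0, -0.3], [0, 0, 0]], [[0, 0, -0.7], [0, 0, 0]], [[0, 0, -0.9], [0, 0, 0]]]}}

```text
time: 18.55
tcp_pos: [628.3, 309.9, 131.9]
tool_rot: [0.709, 0.706, -0.002, -0.001]
force: [0.6, 0.0, -1.4]
opening: 60.4
grasp_force: 15.0
```

Run:
```python
from h import *
delta([626.5,-133.5,130])
```

```text
t18.55 [628.3 309.9 131.9] th 89.7448490669887 tool z [-0. -0. -1.] open 60.39976656619734 grip 14.998128906851527 F [ 0.6  0.  -1.4]
units now: [-8.9  0.   0.1]
```

{"method": "servo_tool", "body": {"increments": [[[-0.5, 0, 0], [0, 0, 0]], [[-0.9, 0, 0], [0, 0, 0]], [[-0.9, 0, 0], [0, 0, 0]], [[-0.9, 0, 0], [0, 0, 0]], [[-0.9, 0, 0], [0, 0, 0]]]}}

```text
time: 19.05
tcp_pos: [629.3, 104.1, 134.3]
tool_rot: [0.709, 0.706, 0.0, 0.0]
force: [0.7, 0.7, -1.3]
opening: 60.2
grasp_force: 15.0
```

{"method": "servo_tool", "body": {"increments": [[[-0.9, 0, 0], [0, 0, 0]], [[-0.9, 0, 0], [0, 0, 0]], [[-0.9, 0, 0], [0, 0, 0]], [[-0.9, 0, 0], [0, 0, 0]], [[-0.8, 0, 0], [0, 0, 0]]]}}

```text
time: 19.55
tcp_pos: [628.3, -116.8, 134.4]
tool_rot: [0.709, 0.705, 0.0, 0.001]
force: [-0.2, 0.7, -1.9]
opening: 60.3
grasp_force: 15.0
```

{"method": "servo_tool", "body": {"increments": [[[-0.35, 0, 0], [0, 0, 0]], [[0, 0, 0.6], [0, 0, 0]], [[0, 0, 0.5], [0, 0, 0]], [[0, 0, 0.2], [0, 0, 0]], [[0, 0, 0], [0, 0, 0]]]}}

```text
time: 20.05
tcp_pos: [626.9, -130.8, 66.4]
tool_rot: [0.709, 0.706, -0.001, -0.002]
force: [0.3, 0.5, -2.0]
opening: 60.3
grasp_force: 15.0
```

Run:
```python
from h import *
delta([627.5,-133.5,39])
```

```text
t20.05 [ 626.9 -130.8   66.4] th 89.7716463477407 tool z [-0.  0. -1.] open 60.347816427728404 grip 14.998358974604908 F [ 0.3  0.5 -2. ]
units now: [-0.1  0.   0.5]
```

{"method": "servo_tool", "body": {"increments": [[[-0.05, 0, 0.2], [0, 0, 0]], [[0, 0, 0.2], [0, 0, 0]], [[0, 0, 0.1], [0, 0, 0]], [[0, 0, 0.06], [0, 0, 0]], [[0, 0, 0], [0, 0, 0]]]}}

```text
time: 20.55
tcp_pos: [627.9, -134.2, 39.6]
tool_rot: [0.709, 0.706, -0.0, -0.0]
force: [-0.5, -0.2, -1.1]
opening: 60.5
grasp_force: 15.0
```

{"method": "servo_tool", "body": {"increments": [[[0, 0, 0.02], [0, 0, 0]], [[0, 0, 0.02], [0, 0, 0]], [[0, 0, 0], [0, 0, 0]]]}}

```text
time: 20.85
tcp_pos: [628.3, -134.4, 38.2]
tool_rot: [0.709, 0.706, 0.0, 0.0]
force: [-0.5, 0.4, -1.6]
opening: 60.3
grasp_force: 15.0
```

{"method": "servo_tool", "body": {"increments": [[[0, 0, 0.02], [0, 0, 0]], [[0, 0, 0], [0, 0, 0]]]}}

```text
time: 21.05
tcp_pos: [628.1, -134.4, 37.0]
tool_rot: [0.709, 0.705, -0.0, -0.0]
force: [0.6, -0.0, -0.7]
opening: 60.3
grasp_force: 15.0
```

{"method": "servo_tool", "body": {"increments": [[[0, 0, 0.03], [0, 0, 0]], [[0, 0, 0], [0, 0, 0]]]}}

```text
time: 21.25
tcp_pos: [628.0, -134.3, 35.3]
tool_rot: [0.709, 0.705, -0.0, -0.0]
force: [-0.2, -0.9, -2.5]
opening: 60.3
grasp_force: 15.0
```

{"method": "servo_tool", "body": {"increments": [[[0, 0, 0.03], [0, 0, 0]], [[0, 0, 0], [0, 0, 0]]]}}

```text
time: 21.45
tcp_pos: [628.3, -134.5, 34.3]
tool_rot: [0.709, 0.706, 0.0, 0.0]
force: [-0.8, -0.2, 1.6]
opening: 60.3
grasp_force: 15.0
```

Contact again. I'm releasing blue, then going to white.

{"method": "servo_tool", "body": {"increments": [[[0, 0, 0], [0, 0, 0]], [[0, 0, 0], [0, 0, 0]], [[0, 0, 0], [0, 0, 0]], [[0, 0, 0], [0, 0, 0]], [[0, 0, 0], [0, 0, 0]]], "jaw": 0}}

```text
time: 21.95
tcp_pos: [628.2, -134.4, 34.1]
tool_rot: [0.709, 0.706, 0.0, 0.0]
force: [-0.9, -0.1, 0.4]
opening: 85.5
grasp_force: 0.0
```

{"method": "servo_tool", "body": {"increments": [[[0, 0, -0.2], [0, 0, 0]], [[0, 0, -0.6], [0, 0, 0]], [[0, 0, -0.9], [0, 0, 0]], [[0, 0, -0.7], [0, 0, 0]], [[0, 0, 0], [0, 0, 0]]]}}

```text
time: 22.45
tcp_pos: [632.4, -135.7, 162.4]
tool_rot: [0.709, 0.706, 0.003, 0.006]
force: [0.8, 0.4, 1.1]
opening: 86.9
grasp_force: 0.0
```

{"method": "servo_tool", "body": {"increments": [[[0.9, -0.3, 0], [0, 0, 0]], [[0.9, -0.3, 0], [0, 0, 0]], [[0.9, -0.3, 0], [0, 0, 0]], [[0.9, -0.3, 0], [0, 0, 0]], [[0.9, -0.3, 0], [0, 0, 0]]]}}

```text
time: 22.95
tcp_pos: [553.3, 92.5, 154.3]
tool_rot: [0.709, 0.705, 0.0, 0.0]
force: [-0.4, 0.6, 0.1]
opening: 86.7
grasp_force: 0.0
```

{"method": "servo_tool", "body": {"increments": [[[0.9, -0.3, 0], [0, 0, 0]], [[0.9, -0.3, 0], [0, 0, 0]], [[0.9, -0.3, 0], [0, 0, 0]], [[0.9, -0.3, 0], [0, 0, 0]], [[0, 0, 0], [0, 0, 0]]]}}

```text
time: 23.45
tcp_pos: [492.6, 276.2, 154.3]
tool_rot: [0.707, 0.708, 0.001, -0.001]
force: [0.7, -0.3, -0.4]
opening: 86.9
grasp_force: 0.0
```

Run:
```python
from h import *
delta([491.5,324,33])
s=arm.get_state();w=arm.camera('wrist');t=arm.camera('top');cv2.imwrite('pics/w8.png',np.hstack([cv2.resize(w,(440,330)),cv2.resize(t[130:240,260:440],(360,220)).repeat(1,0) if 0 else np.vstack([cv2.resize(t[130:240,260:440],(360,220)),np.zeros((110,360,3),np.uint8)])])[:,:,::-1])
import pickle;pickle.dump(s,open('s8.p','wb'))
```

```text
t23.45 [492.6 276.2 154.3] th 90.07411831534226 tool z [-0.  0. -1.] open 86.92124824170178 grip 0.0 F [ 0.7 -0.3 -0.4]
units now: [ 1.  -0.   2.4]
```

View pics/w8.png

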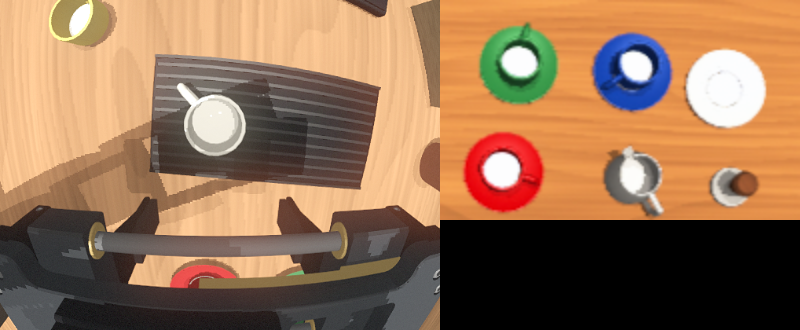

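Red, green and blue stand on their saucers. The white rim is at about (274,159) in the full wrist picture.

Run:
```python
from h import *
import pickle;s=pickle.load(open('s8.p','rb'))
c=onz('wrist',273.6,159.1,65,s);print('white',c)
delta([*c[:2],33])
```

```text
white [490.1 325.6  65. ]
t23.55 [494.4 272.1 154.1] th 89.91237746345571 tool z [ 0. -0. -1.] open 86.91604706906323 grip 0.0 F [0.2 0.1 0.6]
units now: [ 1.1 -0.1  2.4]
```

{"method": "servo_tool", "body": {"increments": [[[0.6, -0.08, 0], [0, 0, 0]], [[0.44, 0, 0.3], [0, 0, 0]], [[0, 0, 0.8], [0, 0, 0]], [[0, 0, 0.8], [0, 0, 0]], [[0, 0, 0.5], [0, 0, 0]]]}}

```text
time: 24.05
tcp_pos: [490.4, 320.7, 30.9]
tool_rot: [0.709, 0.705, -0.002, -0.0]
force: [-1.0, -0.4, 0.2]
opening: 87.1
grasp_force: 0.0
```

{"method": "servo_tool", "body": {"increments": [[[0, 0, 0], [0, 0, 0]], [[0, 0, 0], [0, 0, 0]], [[0, 0, 0], [0, 0, 0]], [[0, 0, 0], [0, 0, 0]], [[0, 0, 0], [0, 0, 0]]], "jaw": 1, "force": 15}}

```text
time: 24.55
tcp_pos: [492.6, 323.7, 36.2]
tool_rot: [0.709, 0.706, 0.001, 0.001]
force: [-1.4, -1.2, 6.3]
opening: 61.1
grasp_force: 15.0
```

{"method": "servo_tool", "body": {"increments": [[[0, 0, 0], [0, 0, 0]], [[0, 0, -0.1], [0, 0, 0]], [[0, 0, -0.3], [0, 0, 0]], [[0, 0, -0.9], [0, 0, 0]], [[0, 0, -0.9], [0, 0, 0]]]}}

```text
time: 25.05
tcp_pos: [490.2, 322.8, 144.9]
tool_rot: [0.709, 0.706, -0.001, -0.0]
force: [-0.2, 0.5, -1.0]
opening: 61.4
grasp_force: 15.0
```

Run:
```python
from h import *
delta([606.5,-273.5,140])
```

```text
t25.05 [490.2 322.8 144.9] th 89.74929099371818 tool z [-0. -0. -1.] open 61.359278371655094 grip 14.999477601322724 F [-0.2  0.5 -1. ]
units now: [-11.9   2.4   0.1]
```

{"method": "servo_tool", "body": {"increments": [[[-0.5, 0.1, 0], [0, 0, 0]], [[-0.9, 0.18, 0], [0, 0, 0]], [[-0.9, 0.18, 0], [0, 0, 0]], [[-0.9, 0.18, 0], [0, 0, 0]], [[-0.9, 0.18, 0], [0, 0, 0]]]}}

```text
time: 25.55
tcp_pos: [531.6, 116.5, 145.3]
tool_rot: [0.708, 0.706, 0.001, 0.001]
force: [0.2, -0.1, -2.8]
opening: 61.3
grasp_force: 15.0
```

{"method": "servo_tool", "body": {"increments": [[[-0.9, 0.18, 0], [0, 0, 0]], [[-0.9, 0.18, 0], [0, 0, 0]], [[-0.9, 0.18, 0], [0, 0, 0]], [[-0.9, 0.18, 0], [0, 0, 0]], [[-0.9, 0.18, 0], [0, 0, 0]]]}}

```text
time: 26.05
tcp_pos: [575.6, -109.0, 145.3]
tool_rot: [0.709, 0.706, 0.0, 0.001]
force: [0.9, 0.0, -1.9]
opening: 61.2
grasp_force: 15.0
```

{"method": "servo_tool", "body": {"increments": [[[-0.9, 0.18, 0], [0, 0, 0]], [[-0.9, 0.18, 0], [0, 0, 0]], [[-0.9, 0.18, 0], [0, 0, 0]], [[-0.4, 0.1, 0], [0, 0, 0]], [[0, 0, 0], [0, 0, 0]]]}}

```text
time: 26.55
tcp_pos: [606.7, -265.9, 145.0]
tool_rot: [0.71, 0.704, -0.0, 0.001]
force: [0.8, 0.3, -1.9]
opening: 61.3
grasp_force: 15.0
```

Run:
```python
from h import *
delta([606.5,-273.5,65])
```

```text
t26.55 [ 606.7 -265.9  145. ] th 89.53396752132436 tool z [ 0. -0. -1.] open 61.26150651344632 grip 14.999319522230508 F [ 0.8  0.3 -1.9]
units now: [-0.1 -0.   1.6]
```

{"method": "servo_tool", "body": {"increments": [[[-0.18, 0, 0.3], [0, 0, 0]], [[0, 0, 0.6], [0, 0, 0]], [[0, 0, 0.5], [0, 0, 0]], [[0, 0, 0.2], [0, 0, 0]], [[0, 0, 0], [0, 0, 0]]]}}

```text
time: 27.05
tcp_pos: [604.8, -269.4, 61.3]
tool_rot: [0.708, 0.706, -0.001, -0.002]
force: [-0.4, -0.7, -2.3]
opening: 61.2
grasp_force: 15.0
```

Run:
```python
from h import *
delta([606.5,-273.5,40])
```

```text
t27.05 [ 604.8 -269.4   61.3] th 89.80470113946592 tool z [-0.  0. -1.] open 61.2210329454669 grip 14.999549543535977 F [-0.4 -0.7 -2.3]
units now: [-0.1  0.   0.4]
```

{"method": "servo_tool", "body": {"increments": [[[-0.06, 0, 0.2], [0, 0, 0]], [[0, 0, 0.15], [0, 0, 0]], [[0, 0, 0.1], [0, 0, 0]], [[0, 0, 0.04], [0, 0, 0]], [[0, 0, 0], [0, 0, 0]]]}}

```text
time: 27.55
tcp_pos: [606.4, -274.3, 39.4]
tool_rot: [0.709, 0.705, -0.0, -0.0]
force: [-0.9, -0.7, -2.1]
opening: 61.2
grasp_force: 15.0
```

{"method": "servo_tool", "body": {"increments": [[[0, 0, 0.02], [0, 0, 0]], [[0, 0, 0.02], [0, 0, 0]], [[0, 0, 0], [0, 0, 0]]]}}

```text
time: 27.85
tcp_pos: [606.6, -274.3, 37.6]
tool_rot: [0.709, 0.705, 0.0, 0.0]
force: [-0.2, 0.2, -2.1]
opening: 61.2
grasp_force: 15.0
```

{"method": "servo_tool", "body": {"increments": [[[0, 0, 0.03], [0, 0, 0]], [[0, 0, 0], [0, 0, 0]]]}}

```text
time: 28.05
tcp_pos: [606.5, -274.2, 35.9]
tool_rot: [0.709, 0.706, -0.0, -0.0]
force: [-0.7, 0.5, -1.6]
opening: 61.6
grasp_force: 15.0
```

{"method": "servo_tool", "body": {"increments": [[[0, 0, 0.03], [0, 0, 0]], [[0, 0, 0], [0, 0, 0]]]}}

```text
time: 28.25
tcp_pos: [606.7, -274.4, 35.3]
tool_rot: [0.709, 0.706, -0.0, 0.0]
force: [-2.5, 1.2, 3.6]
opening: 61.1
grasp_force: 15.0
```

Contact. I'm releasing white, lifting and moving aside for a final look.

{"method": "servo_tool", "body": {"increments": [[[0, 0, 0], [0, 0, 0]], [[0, 0, 0], [0, 0, 0]], [[0, 0, 0], [0, 0, 0]], [[0, 0, 0], [0, 0, 0]], [[0, 0, 0], [0, 0, 0]]], "jaw": 0}}

```text
time: 28.75
tcp_pos: [606.6, -274.3, 34.5]
tool_rot: [0.709, 0.705, 0.0, -0.0]
force: [-0.3, 0.4, 0.0]
opening: 85.8
grasp_force: 0.0
```

{"method": "servo_tool", "body": {"increments": [[[0, 0, -0.2], [0, 0, 0]], [[0, 0, -0.6], [0, 0, 0]], [[0, 0, -0.9], [0, 0, 0]], [[0, 0, -0.9], [0, 0, 0]], [[0, 0, -0.9], [0, 0, 0]]]}}

```text
time: 29.25
tcp_pos: [606.4, -274.2, 212.1]
tool_rot: [0.709, 0.706, 0.0, 0.0]
force: [1.0, -0.8, -0.0]
opening: 87.2
grasp_force: 0.0
```

{"method": "servo_tool", "body": {"increments": [[[-0.8, 0, 0], [0, 0, 0]], [[-0.8, 0, 0], [0, 0, 0]], [[-0.8, 0, 0], [0, 0, 0]], [[-0.8, 0, 0], [0, 0, 0]], [[-0.8, 0, 0], [0, 0, 0]]]}}

```text
time: 29.75
tcp_pos: [605.6, -475.8, 210.6]
tool_rot: [0.709, 0.706, 0.0, 0.0]
force: [0.0, -1.3, -0.6]
opening: 86.9
grasp_force: 0.0
```

{"method": "servo_tool", "body": {"increments": [[[0, 0, 0], [0, 0, 0]], [[0, 0, 0], [0, 0, 0]], [[0, 0, 0], [0, 0, 0]]]}}

```text
time: 30.05
tcp_pos: [605.9, -473.3, 209.9]
tool_rot: [0.708, 0.706, 0.0, -0.0]
force: [0.4, 0.1, -0.3]
opening: 86.8
grasp_force: 0.0
```

Run:
```python
from h import *
delta([606.5,-500,200])
t=arm.camera('top');s=arm.camera('scene')
a=cv2.resize(t[135:245,265:430],(780,520)) if 0 else cv2.resize(t[135:245,265:430],(400,267));b=cv2.resize(s[200:400,150:390],(400,333))
cv2.imwrite('pics/end.png',np.hstack([cv2.resize(a,(400,333)),b])[:,:,::-1])
for c in('red','green','blue','white'):
    for ar,e,k in blobs(t,c,500):
        x,y=e[0]
        if 265<x<430 and 130<y<250: print(c,ar,np.array(e[1]),onz('top',x,y,8))
```

```text
t30.05 [ 605.9 -473.3  209.9] th 89.7752936305711 tool z [ 0.  0. -1.] open 86.80874600058814 grip 0.0 F [ 0.4  0.1 -0.3]
units now: [-0.5  0.   0.2]
red 1181.0 [39.2 39.7] [471.4  55.1   8. ]
green 1075.5 [37.8 38.3] [631.8  36.2   8. ]
blue 1073.0 [37.1 38.1] [ 626.2 -133.3    8. ]
white 1136.5 [38.3 39.6] [ 605.9 -272.9    8. ]
```

View pics/end.png

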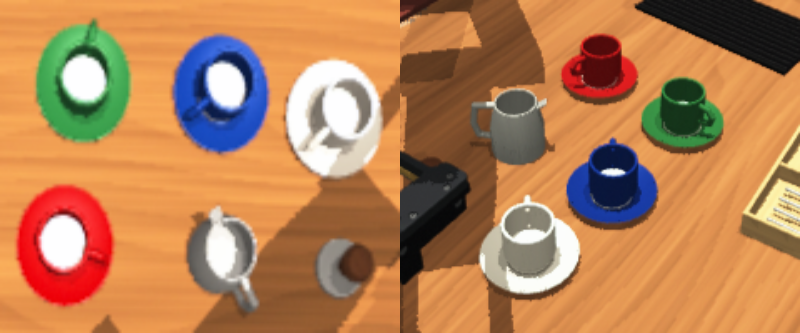

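All four cups stand upright and centred on their own saucers, and the saucers, pitcher and tamper have not moved. I'm handing in.

```bash
python3 -c "
from plant import arm
print(arm.close_job())"
```

```text
the job is handed in; nothing more can be done
None
```

I handed the job in at about 30 s, with all four cups upright on the saucers of their own colours, the gripper open and clear, and the saucers, pitcher and tamper where they stood; no verdict came back.

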